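# Clamp the column and hold its heater jacket shut with the locking pin

## Robot

A 7-joint arm with a two-finger parallel gripper is mounted at the origin on the work surface. World frame = base frame: x ahead of the robot, y to its left, z up, the work surface at z = 0. Lengths are in m, angles in rad, forces in N, time in s.
With the tool pointing down it reaches from about 0.425 to 0.925 m from the base axis. Payload 6.8 kg.
Tool frame: the origin (TCP) lies midway between the tips of the shut fingers; the grasp point (between the pads) lies 19 mm behind it; x points along the fingers, y is the direction in which the jaws open and shut, and the axes are right-handed (so a half turn about x gives the same grasp; the last joint's range is limited). The gripper opens to 85 mm and grips with 20 to 120 N. Pads are 22 mm wide; open, the fingers measure 114 mm over their backs; the gripper's body (76 mm by 85 mm) begins 54 mm behind the grasp point. The pads swing forward as they close: fully open they stand 13 mm farther back than shut.
Start: joints at [-1.326, 0.477, 0.022, 1.555, -0.011, 1.109, -0.083], TCP at [0.233, 0.633, 0.231] pointing down, gripper open.
Joint ranges: [-2.96, 2.96], [-0.34, 2.1], [-1.41, 1.46], [0.24, 2.44], [-1.37, 4.51], [0.17, 1.92], [-2.96, 2.96]. Speed limits (rad/s): [2.39, 2.39, 3.14, 3.14, 3.14, 3.14, 3.14].

## Interface

Orientations are given as a rotation vector (axis times angle).
In Python, from bench import r, viewer, nets gives the robot as it stands.
- The arm moves only by the shell command python3 -m pendant 'ROWS' [FORCE]. ROWS is JSON, one flat list of numbers, 5 for each row, row after row: the finger opening in mm, from 0 to 85.4, then the shift along the tool's x, y, z in mm, then the turn about the tool's x in rad. A call has 1 to 20 rows; each row shifts and turns the commanded pose from where the row before left it, along the tool's axes as they then stand; what a row does not reach is not made up. A row lasts 1/8 s, in which the tool goes at most 62.5 mm and 10.7 degrees, less where a joint would pass 70% of its speed; a pose out of reach is approached as far as the arm can. A call with a gripper value outside its range is refused whole. The fingers move at their own pace and stop on an object; FORCE is the grip in N (left out, the last holds). Time passes only in rows, so rows that do not move let the fingers close. It gives the time, the measured TCP pose, the force and the opening at its end, in the units of the state.
- r.get_obs(): the state, without advancing time (a new reading comes with each control period).
- viewer.grab_frame(name): name is "scene" or "top" or "wrist"; returns (picture, depth): 400x640x3 uint8, red, green, blue; 400x640 float32, m along the optical axis (not along the pixel's ray), 0 where there is no reading.
- viewer.calibration(name): a dict with "mtx" (3x3 intrinsics, pixels), "world_to_cam" (4x4, takes a point from world to camera coordinates). Camera axes: x right, y up, looking along -z (the intrinsics and any distortion apply to the point x, -y, -z); pixel columns grow to the right and rows downward; lengths in m; the calibration is good to about 2 mm. A picture is of the moment at which its call begins: read the wrist's pose just before it. calibration takes no time and is no camera call; for the wrist camera it gives the pose at the moment of the call.
- r.hand_in(): hands the job in, once; it reports no verdict.
Trained networks look in the newest picture that a camera, given by its name, has taken for a name from the list of things; names that differ only in an ending like _2 or _b are one class to them, and where a whole thing is asked for, a point or a joint stands for the part that bears it (a point fixed in the world has none). Each returns a list of dicts, best first, with "score" (0 to 1); they miss things now and then, are a little off and sometimes report something else, mostly with a low value. They report only what shows in the picture. A call takes as long as a camera call.
- nets.look_for(name, camera): "location" ([x, y, z] in m, in world coordinates, good to about 4 mm: the middle of the surface that is visible of it).
- nets.silhouettes(name, camera): "mask" (400x640 bool, what is visible of it).
The state is a dict: "clock": time; "joints": joint angles; "qvel": joint speeds; "tau": joint torques, N m; "tcp_pos": TCP position; "orientation": TCP orientation; "contact_force": force on the tool from outside, world axes, zero at the start; "moment": the same for the moment, N m; "grip_width": finger opening in m.
Only numpy, scipy, OpenCV 4.12 (cv2) and the standard library are available. Lean on these libraries where they do the work, as an engineer would, in place of code of your own. Each camera call takes 0.05 s, during which the arm holds its last target. There are 200 camera calls.

## Task

The chromatography column is already lying in the lower half of the aluminium clamshell heater. First turn the clamp knob clockwise until it clicks over to its other rest, then swing the hinged cover down onto its seal, then take the locking pin (the one with the long round grip) from the white stand and push it down through the hole in the cover into the hole in the lower half. The seal pushes the cover back up a little by itself, so finish holding on to the pin and pressing it down, with its flange on the cover and the cover fully shut; do not let go, and leave the plug, the vial, the jar and the vial rack where they are.

Things in the scene. Friction and masses are not known exactly. Their poses are not given: they have to be found in the camera images.
- block: Lower half of the heater, aluminium, fixed: spans its x -50 to 50 mm, y -65 to 145 mm, 26 mm high. Origin on the bench below the steel column lying in a groove along y; x points away from the robot to the hinge, z up. The cover lies over y -55 to 50 mm when down; the knob stands at x -18, y 112 mm.
- block_hole (a point): Centre of the mouth of the blind pin hole in the block's top face (z 26 mm; block x -29, y 0): 13 mm wide, 22 mm deep, chamfered. Axes as the block's.
- cover_hole (a point): Centre of the outer mouth of the 13 mm through hole in the cover, 77 mm from the hinge line, over the block's hole when shut (block y 0). The axes turn with the cover: z is the normal of its outer face (up when shut), x points to the hinge. The cover is an aluminium plate 14 mm thick, 105 mm wide, from 4 to 97 mm from the hinge line; shut, its outer face is 40.5 mm above the bench.
- cover_hinge (a joint): Angle (rad) of the stiff hinge at block x 48 mm, 26.5 mm above the bench, along block y. 0 = cover down on its seal, 1.57 = upright. Stays where left; 1 to 4 N at the free edge swings it. The cover itself stands 0.07 rad more open than this value until 4 to 8 N on the pin presses it fully shut on the seal; its hole lines up within 1 mm meanwhile.
- knob (a joint): Angle (rad) of the clamp knob: 0 at the start, grows as it is turned clockwise seen from above, 1.0 at the stop. An over-centre spring holds it at either end: about 0.22 N m starts it turning, the resistance vanishes at 0.5, and past that it snaps on to 1.0 and stays.
- knob_grip (a point): On the knob's upright axis, 61 mm above the bench. The knob is a black bar 40 mm long (along this point's x), 12 mm thick (along y), its top 73 mm and its underside 43 mm above the bench, on a round black disc 32 mm across. Grip it across the 12 mm, from above.
- pin_grip (a point): Middle of the grip of the loose steel locking pin (110 g), upright in one of the stand's holes, this point then 65 mm above the bench. From below: shank 10 mm thick, 32 mm long, tapered tip; flange 26 mm across, 5 mm thick; round grip 18 mm thick, 40 mm long. The point is on the axis, 20 mm above the flange's top, 57 mm above the tip; z up.
- pin_tip (a point): The lower end of the locking pin, on its axis.
- stand: White plastic block, fixed to the bench, 130 mm along its x, 46 mm along its y, 40 mm high; origin under its centre. Pin holes at x -40 and +40 mm; which one holds the pin and which the plug varies.
- plug_center (a point): A bystander: loose steel blanking plug in the stand's other hole, a flat round head 30 mm across and 16 mm high, standing on the stand. The point is in the middle of the head.
- jar: A bystander: loose amber glass jar, 48 mm across, 70 mm high; origin under its centre.
- vial: A bystander: loose amber vial with a black cap, 23 mm across, 46 mm high; origin under its centre.
- vial_rack: A bystander: fixed white rack of amber vials, 120 mm by 90 mm, 46 mm high; origin under its centre.
- pin: The locking pin as a whole; its origin is the tip (the same point as point pin_tip), z up along its axis.
- cover: The hinged cover; its origin lies on the hinge line, in the middle of the cover's width; its axes are those of cover_hole.

How it is judged:
On the way, in this order (a step that is already met when the one before it is completed fails the run):
1. the knob has clicked over past its detent (value of joint knob above 0.85 rad), for 0.2 s.
2. the cover is lowered onto its seal (value of joint cover_hinge below 0.06 rad), for 0.2 s.
At the end, for the whole second after the job is handed in: Knob past its click (over 0.85 rad); cover within 0.03 rad of shut; pin upright, tip under 12 mm above the bench and within 4 mm of the hole's axis; its flange presses the cover with over 2.5 N; the fingers are still on the pin, at rest (value of joint knob above 0.85 rad and angle between the z axis of cover_hole and the z axis of block, either way round below 0.03 rad and z of pin_tip in the frame of block below 0.012 m and horizontal distance between pin_tip and block_hole below 0.004 m and angle between pin_grip's own z axis and vertical below 0.12 rad and contact force between pin and cover above 2.5 N and contact force between the fingers and pin above 2 N and linear speed of pin below 0.02 m/s); the arm keeps its last pose, push and grip.
It fails at once if the plug was moved (distance of plug_center from where it was at the start of the episode above 0.02 m).
It fails at once if the jar was moved (distance of jar from where it was at the start of the episode above 0.03 m).
It fails at once if the vial was moved (distance of vial from where it was at the start of the episode above 0.03 m).
It also fails if it takes over 64 s, if anything falls off the work surface, if the arm or the gripper's body presses on something with over 40 N, if the wrist force passes 120 N, or if a joint passes its speed limit or range.

## Working session

There is one attempt and no reset: what is moved stays moved. The work goes in short steps, Python scripts to look and compute and a shell command to move; the robot and the scene stay as the last step left them, time stands still between calls to the robot, and variables do not carry over. Pictures are saved under pics/ and viewed, about 8 in all and at most 12, crops included, and the job is handed in when it is done.

```bash
ls; mkdir -p pics; cat > h.py <<'E'
import numpy as np, cv2
from scipy.spatial.transform import Rotation as R
from bench import r, viewer, nets
def save(n,name,crop=None,scale=1):
    p,d=viewer.grab_frame(n)
    q=p if crop is None else p[crop[0]:crop[1],crop[2]:crop[3]]
    cv2.imwrite('pics/'+name,cv2.resize(q[:,:,::-1],None,fx=scale,fy=scale)); return p,d
def cloud(n,d):
    c=viewer.calibration(n);K=c['mtx'];T=np.linalg.inv(c['world_to_cam'])
    v,u=np.mgrid[:400,:640]
    P=np.stack([(u-K[0,2])/K[0,0]*d,-(v-K[1,2])/K[1,1]*d,-d],-1)
    return P@T[:3,:3].T+T[:3,3]
def obs():
    o=r.get_obs(); print('t',round(o['clock'],2),'tcp',np.round(o['tcp_pos'],4),'F',np.round(o['contact_force'],1),'w',round(o['grip_width']*1e3,1))
    M=R.from_rotvec(o['orientation']).as_matrix(); print('axes x,y,z rows',np.round(M.T,3).tolist()); return o,M
E
python3 - <<'E'
from h import *
obs(); print(r.get_obs()['joints'])
for c in('scene','top'):
    save(c,c+'1.png')
    for n in ['block','knob_grip','cover','pin_grip','pin','stand','plug_center','jar','vial','vial_rack']:
        print(c,n,[(np.round(x['location'],3).tolist(),round(x['score'],2)) for x in nets.look_for(n,c)[:2]])
E
```

```text
pics
t 0.0 tcp [0.233  0.6329 0.2303] F [ 0.4 -0.   0.6] w 85.4
axes x,y,z rows [[-0.001, -0.002, -1.0], [0.346, 0.938, -0.002], [0.938, -0.346, 0.0]]
[-1.32608626  0.47780443  0.02232701  1.55647122 -0.01151026  1.10930772
 -0.08309677]
scene block [([0.574, 0.013, 0.026], 0.77)]
scene knob_grip [([0.504, 0.094, 0.057], 0.47)]
scene cover [([0.6, -0.01, 0.086], 0.93), ([0.708, -0.245, 0.035], 0.48)]
scene pin_grip [([0.596, -0.252, 0.064], 0.72)]
scene pin []
scene stand [([0.587, -0.252, 0.04], 0.73)]
scene plug_center [([0.498, 0.096, 0.06], 0.67), ([0.573, 0.013, 0.032], 0.5)]
scene jar [([0.788, -0.052, 0.048], 0.85), ([0.594, -0.004, 0.09], 0.24)]
scene vial [([0.601, -0.008, 0.084], 0.73), ([0.71, -0.25, 0.036], 0.51)]
scene vial_rack [([0.644, 0.381, 0.034], 0.91)]
top block [([0.531, 0.02, 0.025], 0.6)]
top knob_grip [([0.494, 0.096, 0.069], 0.64), ([0.627, 0.386, 0.03], 0.54)]
top cover [([0.492, 0.1, 0.072], 0.53)]
top pin_grip [([0.584, -0.245, 0.072], 0.72)]
top pin [([0.585, -0.246, 0.069], 0.46), ([0.531, 0.02, 0.025], 0.31)]
top stand [([0.547, -0.241, 0.042], 0.77), ([0.585, -0.245, 0.07], 0.73)]
top plug_center [([0.505, -0.267, 0.059], 0.65)]
top jar [([0.763, -0.048, 0.068], 0.62), ([0.496, 0.096, 0.07], 0.35)]
top vial [([0.586, -0.004, 0.104], 0.61)]
top vial_rack [([0.631, 0.382, 0.028], 0.59)]
```

View pics/scene1.png

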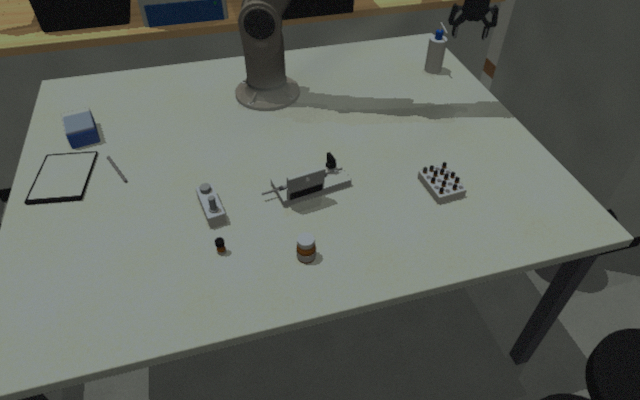

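View pics/top1.png

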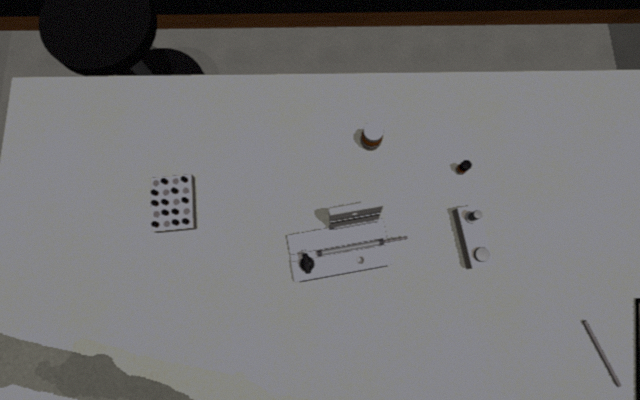

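The scene shows the block with the cover upright, the knob at its robot-left end, and the stand on the right. Top view pixels: knob (307,262), block hole (361,260), pin (475,214), plug (481,254), vial (464,166), jar (372,136).

```bash
python3 - <<'E'
from h import *
p,d=viewer.grab_frame('top'); P=cloud('top',d)
x,y,z=P[...,0],P[...,1],P[...,2]
print('bench z',np.median(z[300:320,400:500]))
def rect(m,n):
    q=P[m][:,:2].astype(np.float32)*1000; print(n,len(q),cv2.minAreaRect(q), q.mean(0))
roi=(x>.44)&(x<.64)&(y>-.15)&(y<.2)
def comp(m):
    k,l,s,c=cv2.connectedComponentsWithStats(m.astype(np.uint8)); i=1+np.argmax(s[1:,4]); return l==i
rect(comp(roi&(z>.018)&(z<.034)),'block')
rect(comp(roi&(z>.062)&(z<.08)&(y>.06)),'knob')
m=comp((x>.5)&(x<.7)&(y>-.15)&(y<.06)&(z>.05)); rect(m,'cover'); print(z[m].max(),z[m].min(), P[m][z[m]>z[m].max()-.01].mean(0))
s=(x>.42)&(x<.68)&(y<-.18)&(y>-.33)
rect(comp(s&(z>.034)&(z<.046)),'stand'); rect(comp(s&(z>.076)),'pin'); rect(comp(s&(z>.05)&(z<.064)),'plug')
print('hole px 361,260',P[260,361],'knob px',P[262,307])
p,d=viewer.grab_frame('wrist');print(viewer.calibration('wrist')['world_to_cam'])
E
```

```text
bench z 5.8161654657329365e-05
block 4345 ((528.2930297851562, 7.927192687988281), (106.39920806884766, 253.03912353515625), 9.462569236755371) [524.186     23.714857]
knob 123 ((493.7092590332031, 96.83903503417969), (39.62926483154297, 12.067218780517578), 9.590323448181152) [493.23602  96.59509]
cover 894 ((592.7732543945312, -2.6010665893554688), (25.027681350708008, 104.9150390625), 9.266522407531738) [591.29865   -2.031032]
0.12528863209697394 0.05011689447742018 [ 0.59717057 -0.00143631  0.12120786]
stand 1105 ((547.9674682617188, -257.1593933105469), (129.91236877441406, 47.905555725097656), 10.324214935302734) [ 548.6486  -254.24158]
pin 71 ((587.300048828125, -250.17935180664062), (15.878728866577148, 17.10154151916504), 88.74637603759766) [ 586.7722  -249.28662]
plug 175 ((508.3520812988281, -263.8545227050781), (27.791276931762695, 28.977527618408203), 72.11962127685547) [ 508.25696 -262.8956 ]
hole px 361,260 [ 0.50157153 -0.02021345  0.00264448] knob px [0.49571194 0.09372429 0.07436062]
[[ 3.47469135e-01  9.37691171e-01  6.83302055e-04 -6.73938723e-01]
 [-8.88535626e-01  3.29486811e-01 -3.19284955e-01  4.07163812e-02]
 [-2.99615822e-01  1.10334529e-01  9.47658510e-01 -3.81305905e-01]
 [ 0.00000000e+00  0.00000000e+00  0.00000000e+00  1.00000000e+00]]
```

```bash
cat >> h.py <<'E'
def plan(x,y,z,yaw_deg=None):
    """turn first, then shift (mm, tool axes); jaw axis to yaw modulo 180"""
    o,M=obs(); t=0
    if yaw_deg is not None:
        cur=np.degrees(np.arctan2(M[1,1],M[0,1])); e=(yaw_deg-cur+90)%180-90; t=-np.radians(e)
    M2=M@R.from_rotvec([t,0,0]).as_matrix()
    print('turn %.3f shift'%t,np.round(M2.T@(np.array([x,y,z])-o['tcp_pos'])*1e3,1))
E
python3 -m pendant '[60,0,-29.5,30.7,0,60,0,-29.5,30.7,0,60,0,-29.5,30.7,0,60,0,-29.5,30.7,0,60,0,-29.5,30.7,0,60,0,-29.5,30.7,0,60,0,-29.5,30.7,0,60,0,-29.5,30.7,0,60,0,-29.5,30.7,0,60,0,-29.5,30.7,0,60,0,-29.5,30.7,0,60,0,-29.5,30.7,0,60,0,-29.5,30.7,0,60,0,-29.5,30.7,0,60,0,0,0,-0.104,60,0,0,0,-0.104,60,0,0,0,-0.104,60,0,0,0,-0.104,60,0,0,0,-0.102]' 40
python3 - <<'E'
from h import *
plan(.494,.097,.046,99.5); print(r.get_obs()['joints'])
save('wrist','w1.png')
P=cloud('wrist',viewer.grab_frame('wrist')[1])
x,y,z=P[...,0],P[...,1],P[...,2]
m=(z>.066)&(z<.08)&(abs(x-.494)<.05)&(abs(y-.097)<.04)
print(m.sum(),cv2.minAreaRect(P[m][:,:2].astype(np.float32)*1000) if m.any() else '')
E
```

```text
clock: 3.58
tcp_pos: [0.4939, 0.0974, 0.2315]
orientation: [-0.132, 1.566, 0.132]
contact_force: [0.7, 0.4, 0.3]
grip_width: 0.0601
t 3.58 tcp [0.4939 0.0974 0.2315] F [0.7 0.4 0.3] w 60.1
axes x,y,z rows [[0.0, 0.0, -1.0], [-0.168, 0.986, 0.0], [0.986, 0.168, 0.0]]
turn 0.003 shift [185.5  -0.4  -0. ]
[-0.52860546  0.19217756  0.24064716  1.97203932 -0.05486553  0.9830986
  1.47751277]
398 ((493.0484313964844, 94.79210662841797), (40.256927490234375, 11.128009796142578), 9.573293685913086)
```

View pics/w1.png

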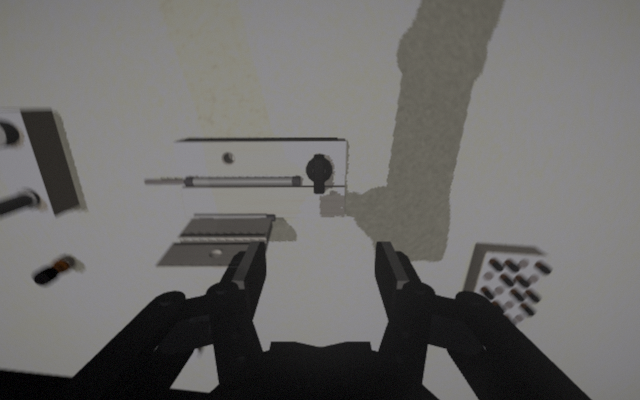

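The wrist view shows the knob (319,172) centred between the jaws, hole at (228,158), and cover upright with its hole at (215,253). Descend, grip and turn.

```bash
python3 -m pendant '[60,40,-1,-0.5,0,60,40,0,0,0,60,40,0,0,0,60,40,0,0,0,60,24,0,0,0,5,0,0,0,0,5,0,0,0,0,5,0,0,0,0,5,0,0,0,0,5,0,0,0,0,5,0,0,0,0,5,0,0,0,0]' 70
```

```text
clock: 5.18
tcp_pos: [0.4946, 0.096, 0.0487]
orientation: [-0.129, 1.564, 0.129]
contact_force: [-0.8, -1.7, 6.9]
grip_width: 0.0105
```

```bash
python3 -m pendant '[5,-2,0,0,0.12,5,0,0,0,0.12,5,0,0,0,0.12,5,0,0,0,0.12,5,0,0,0,0.12,5,0,0,0,0.12,5,0,0,0,0.12,5,0,0,0,0.12,5,0,0,0,0.06,5,0,0,0,0]'
python3 - <<'E'
from h import *
o,M=obs(); print(o['moment'],np.degrees(np.arctan2(M[1,1],M[0,1])))
E
```

```text
clock: 6.42
tcp_pos: [0.4943, 0.0952, 0.049]
orientation: [0.665, 1.463, -0.667]
contact_force: [4.9, -3.8, -15.7]
grip_width: 0.0108
t 6.42 tcp [0.4943 0.0952 0.049 ] F [  4.9  -3.8 -15.7] w 10.8
axes x,y,z rows [[0.002, -0.002, -1.0], [0.754, 0.657, 0.0], [0.657, -0.754, 0.003]]
[-1.13554173 -1.38097296  0.7119885 ] 41.09441779053125
```

```bash
python3 -m pendant '[60,0,0,0,0,60,0,0,0,0,60,0,0,0,0,60,-40,0,0,0,60,-45,0,0,0,20,-45,0,0,0,0,-15,0,0,-0.17,0,0,0,0,-0.17,0,0,0,0,-0.17,0,0,0,0,-0.17,0,0,0,0,-0.17,0,0,0,0,-0.17]'
python3 - <<'E'
from h import *
P=cloud('wrist',viewer.grab_frame('wrist')[1])
x,y,z=P[...,0],P[...,1],P[...,2]
m=(z>.066)&(z<.08)&(abs(x-.494)<.05)&(abs(y-.097)<.04)
print(m.sum(),cv2.minAreaRect(P[m][:,:2].astype(np.float32)*1000))
p,d=viewer.grab_frame('top');P=cloud('top',d);x,y,z=P[...,0],P[...,1],P[...,2]
a=np.radians(9.55);X=np.array([np.cos(a),np.sin(a),0]);Y=np.array([-X[1],X[0],0])
k=np.array([.4935,.096,0]);B=k+.018*X-.112*Y;print('B',B,'hole',B-.029*X)
for bx,by,bz in[(112,-20,.2),(112,-20,.099)]: print(B+bx/1e3*X+by/1e3*Y)
t=B+.112*X-.02*Y; plan(t[0],t[1],.2,99.55)
E
```

```text
clock: 7.92
tcp_pos: [0.4934, 0.0964, 0.1946]
orientation: [-0.134, 1.566, 0.134]
contact_force: [-0.0, -0.2, 0.3]
grip_width: 0.0001
534 ((493.05865478515625, 94.68630981445312), (11.916388511657715, 39.98093032836914), 42.79880142211914)
B [ 0.52983226 -0.01146147  0.        ] hole [ 0.50123417 -0.0162728   0.        ]
[ 0.64359824 -0.01260257  0.        ]
[ 0.64359824 -0.01260257  0.        ]
t 8.03 tcp [0.4934 0.0963 0.1945] F [ 0.8 -0.6 -0.8] w -0.3
axes x,y,z rows [[0.0, 0.001, -1.0], [-0.165, 0.986, 0.001], [0.986, 0.165, 0.0]]
turn -0.001 shift [  -5.5 -132.3  130. ]
```

Knob turned by 0.99 rad (verified by bar direction). Now behind the cover with shut fingers and push it over.

```bash
python3 -m pendant '[0,-6,-26.5,26,0,0,0,-26.5,26,0,0,0,-26.5,26,0,0,0,-26.5,26,0,0,0,-26.5,26,0,0,35,0,0,0,0,35,0,0,0,0,31,0,0,0,0,0,0,-15,0,0,0,0,-15,0,0,-1,0,-12,0,0,-1,0,-12,0,0,0,0,-13,0,0,4,0,-10,0,0,4,0,-9,0,0,4,0,-9,0]'
python3 - <<'E'
from h import *
obs(); save('scene','s2.png',(130,230,220,400),4)
E
```

```text
clock: 10.02
tcp_pos: [0.5489, -0.0286, 0.0886]
orientation: [-0.13, 1.568, 0.13]
contact_force: [3.6, 0.6, 0.5]
grip_width: 0.0003
t 10.03 tcp [ 0.5489 -0.0286  0.0886] F [3.6 0.6 0.5] w 0.3
axes x,y,z rows [[-0.001, 0.0, -1.0], [-0.164, 0.986, 0.0], [0.986, 0.164, -0.001]]
```

View pics/s2.png

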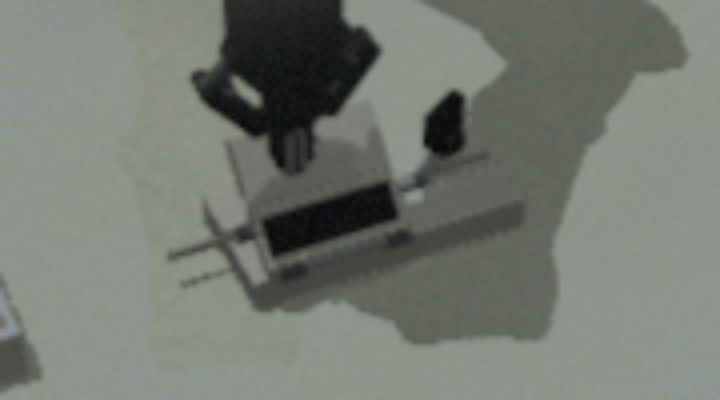

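The cover is partly down, with the fingers on its outer face. Continuing along the arc.

```bash
python3 -m pendant '[0,5,0,-6,0,0,5,0,-6,0,0,5,0,-5,0,0,5,0,-5,0,0,5,0,-3,0,0,5,0,-2,0,0,4,0,-2,0,0,5,0,-2,0,0,5,0,-1,0,0,4,0,-1,0,0,1,0,0,0,0,0,0,0,0,0,0,0,0,0]'
python3 - <<'E'
from h import *
obs()
E
```

```text
clock: 11.7
tcp_pos: [0.5166, -0.0343, 0.0404]
orientation: [-0.129, 1.568, 0.13]
contact_force: [-3.2, -0.6, 10.6]
grip_width: 0.0
t 11.7 tcp [ 0.5166 -0.0343  0.0404] F [-3.2 -0.6 10.6] w 0.0
axes x,y,z rows [[-0.001, 0.0, -1.0], [-0.164, 0.986, 0.0], [0.986, 0.164, -0.001]]
```

```bash
python3 -m pendant '[0,-40,0,0,0,0,-50,4,-3,0,40,-50,6,-3,0,60,-40,5,-3,0]'
python3 - <<'E'
from h import *
obs(); p,d=save('wrist','w2.png'); P=cloud('wrist',d); x,y,z=P[...,0],P[...,1],P[...,2]
a=np.radians(9.55);X=np.array([np.cos(a),np.sin(a)]);Y=np.array([-X[1],X[0]]);B=np.array([.5298,-.0115])
bx=(P[...,:2]-B)@X*1e3;by=(P[...,:2]-B)@Y*1e3
c=(bx>-46)&(bx<35)&(abs(by)<50)&(z>.034)&(z<.06); f=np.linalg.lstsq(np.c_[bx[c],np.ones(c.sum())],z[c]*1e3,rcond=None)[0];print('tilt',f)
e=(bx>-60)&(bx<60)&(by>-58)&(by<55)&(z>.034)&(z<.06);print('cover x,y range',np.percentile(bx[e],[.5,99.5]),np.percentile(by[e],[.5,99.5]))
g=cv2.cvtColor(p,cv2.COLOR_RGB2GRAY)
m=(abs(bx+29)<14)&(abs(by)<14)&(z>0)
lo=m&((g<g[m].mean()-25)|(z<.036));v,u=np.nonzero(lo);print('dark',lo.sum(),u.mean(),v.mean())
print('lowz',(z[m]<.036).sum())
# ray at mean px onto z=.0425
K=viewer.calibration('wrist');T=np.linalg.inv(K['world_to_cam']);K=K['mtx']
q=T[:3,:3]@np.array([(u.mean()-K[0,2])/K[0,0],-(v.mean()-K[1,2])/K[1,1],-1]);s=(.042-T[2,3])/q[2];print('hole',T[:3,3]+s*q)
w=nets.look_for('cover_hole','wrist');print([(i['location'],i['score']) for i in w[:2]])
print('hole expect',B-.029*X); plan(.587,-.25,.2,None)
E
```

```text
clock: 12.2
tcp_pos: [0.5061, -0.0205, 0.222]
orientation: [-0.13, 1.566, 0.13]
contact_force: [0.6, 1.2, -0.8]
grip_width: 0.0358
t 12.2 tcp [ 0.5061 -0.0205  0.222 ] F [ 0.6  1.2 -0.8] w 35.8
axes x,y,z rows [[0.001, 0.0, -1.0], [-0.165, 0.986, 0.0], [0.986, 0.165, 0.001]]
tilt [-3.14427394e-02  4.94989078e+01]
cover x,y range [-45.90269643  54.31058756] [-55.37395125  49.11554449]
dark 62 324.4516129032258 178.74193548387098
lowz 59
hole [ 0.5182136  -0.01433641  0.042     ]
[([0.5181, -0.0155, 0.0449], 0.81)]
hole expect [ 0.50120191 -0.01631134]
t 12.3 tcp [ 0.5084 -0.0202  0.2241] F [-0.4 -0.2 -0.1] w 50.5
axes x,y,z rows [[0.008, 0.002, -1.0], [-0.165, 0.986, 0.001], [0.986, 0.165, 0.008]]
turn 0.000 shift [  24.3 -239.6   39.4]
```

View pics/w2.png

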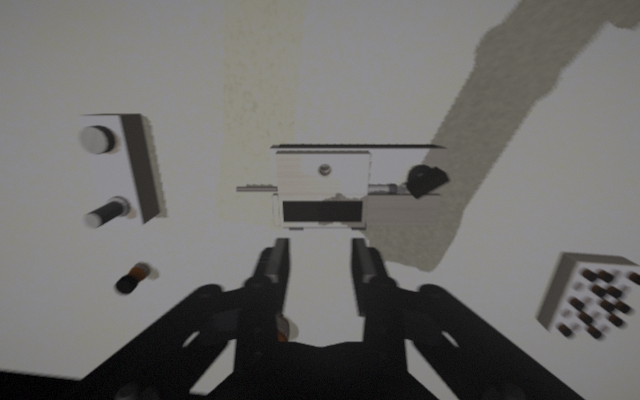

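Hole at (324,175), cover down, pin (105,212), plug (97,140). The arm was still moving during that frame (heights read 5 mm off), so I'll remeasure at rest.

```bash
cat > m.py <<'E'
from h import *
obs(); p,d=viewer.grab_frame('wrist'); C=viewer.calibration('wrist'); P=cloud('wrist',d); x,y,z=P[...,0],P[...,1],P[...,2]
a=np.radians(9.55);X=np.array([np.cos(a),np.sin(a)]);Y=np.array([-X[1],X[0]]);B=np.array([.5298,-.0115])
bx=(P[...,:2]-B)@X*1e3;by=(P[...,:2]-B)@Y*1e3
c=(bx>-40)&(bx<35)&(abs(by)<50)&(z>.034)&(z<.06); f=np.linalg.lstsq(np.c_[bx[c],np.ones(c.sum())],z[c]*1e3,rcond=None)[0];print('tilt',f)
e=(bx>-60)&(bx<60)&(by>-70)&(by<70)&(z>.036)&(z<.056);print('cover x,y range',np.percentile(bx[e],[.5,99.5]),np.percentile(by[e],[.5,99.5]))
b=(bx>-80)&(bx<60)&(by>60)&(by<90)&(z>.02)&(z<.032);print('block x range, z',np.percentile(bx[b],[.5,99.5]),np.median(z[b]))
m=(abs(bx+22)<18)&(abs(by)<14)&(z>0); lo=m&(z<f[1]/1e3+f[0]*bx/1e3-.005);v,u=np.nonzero(lo)
K=C['mtx'];T=np.linalg.inv(C['world_to_cam'])
q=T[:3,:3]@np.array([(u.mean()-K[0,2])/K[0,0],-(v.mean()-K[1,2])/K[1,1],-1]);s=(.044-T[2,3])/q[2];h=(T[:3,3]+s*q)
print('hole',lo.sum(),h,(h[:2]-B)@X,(h[:2]-B)@Y)
for n in('cover_hole','pin_grip','plug_center'):
  w=nets.look_for(n,'wrist');print(n,[(np.round(i['location'],4),i['score']) for i in w[:2]])
s=(x>.42)&(x<.68)&(y<-.18)&(y>-.33)&(z>.076)&(z<.1)
if s.sum()>20: print('pin top',cv2.minAreaRect(P[s][:,:2].astype(np.float32)*1000))
E
python3 -m pendant '[60,0,0,0,0,60,0,0,0,0,60,0,0,0,0]'; python3 m.py
```

```text
clock: 12.68
tcp_pos: [0.5053, -0.021, 0.2192]
orientation: [-0.13, 1.569, 0.129]
contact_force: [0.5, 0.5, 0.1]
grip_width: 0.06
t 12.68 tcp [ 0.5053 -0.021   0.2192] F [0.5 0.5 0.1] w 60.0
axes x,y,z rows [[-0.002, -0.001, -1.0], [-0.164, 0.986, -0.0], [0.986, 0.164, -0.002]]
tilt [-0.05677138 45.08383103]
cover x,y range [-49.11673524  43.10197958] [-55.44301972  48.4041106 ]
block x range, z [-50.25375413  49.01674554] 0.027034627973305636
hole 84 [ 0.50146336 -0.0170912   0.044     ] -0.028871554423295295 -0.0008124267133499482
cover_hole [(array([ 0.5179, -0.0171,  0.042 ]), 0.87)]
pin_grip [(array([ 0.5805, -0.2448,  0.0659]), 0.66)]
plug_center [(array([ 0.5051, -0.2607,  0.0585]), 0.65), (array([ 0.5847, -0.2466,  0.0668]), 0.36)]
pin top ((585.1396484375, -252.21986389160156), (16.774351119995117, 17.893667221069336), 8.81375789642334)
```

```bash
sed -i '/^for n in/,$d' m.py; cat >> m.py <<'E'
print('px',u.mean(),v.mean(),u.std(),v.std(),'spread mm',bx[lo].std(),by[lo].std())
q=p[120:250,250:400].copy(); cv2.circle(q,(int(u.mean()-250),int(v.mean()-120)),1,(255,0,0),-1)
cv2.imwrite('pics/w3.png',cv2.resize(q[:,:,::-1],None,fx=4,fy=4))
plan(.5855,-.2505,.2)
E
python3 m.py
```

```text
t 12.88 tcp [ 0.5058 -0.0209  0.2199] F [-0.1  0.7  0.8] w 60.0
axes x,y,z rows [[-0.001, -0.0, -1.0], [-0.164, 0.986, -0.0], [0.986, 0.164, -0.001]]
tilt [-0.05535705 45.00650382]
cover x,y range [-49.01768635  42.72331246] [-55.35948278  48.44765159]
block x range, z [-50.2770184   48.55126758] 0.027021090138049653
hole 84 [ 0.50151701 -0.01725584  0.044     ] -0.0288459600960168 -0.000983685707608304
px 324.79761904761904 169.97619047619048 2.7765161534040064 2.4101777768662154 spread mm 1.1990675019927635 3.3571880279543858
t 12.93 tcp [ 0.5058 -0.0209  0.22  ] F [ 0.1 -0.1  0.3] w 60.2
axes x,y,z rows [[-0.001, -0.0, -1.0], [-0.164, 0.986, -0.0], [0.986, 0.164, -0.001]]
turn 0.000 shift [  20.  -239.6   40.9]
```

View pics/w3.png

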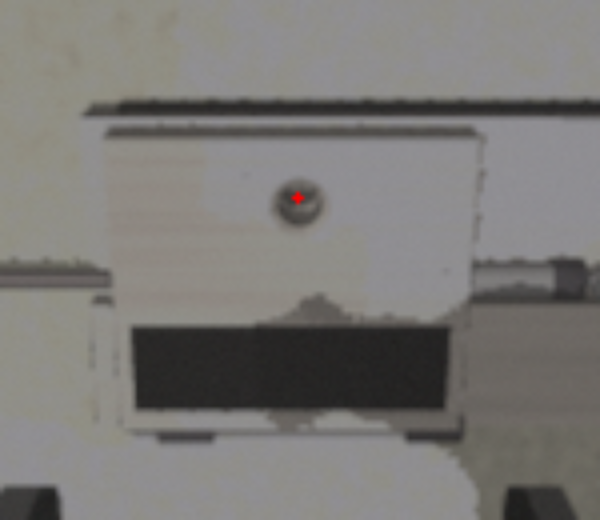

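The red mark lies in the cover's hole (crop centre (298,202)), agreeing with geometry. Now to the pin.

```bash
python3 -m pendant '[60,4,-40,7,0,60,4,-40,7,0,60,4,-40,7,0,60,4,-40,7,0,60,4,-40,7,0,60,0,-40,6,0,60,0,0,0,0,60,0,0,0,0]'
python3 - <<'E'
from h import *
obs();p,d=viewer.grab_frame('wrist'); P=cloud('wrist',d); x,y,z=P[...,0],P[...,1],P[...,2]
s=(abs(x-.586)<.03)&(abs(y+.25)<.03)
t=s&(z>.081);print('pin top',t.sum(),cv2.minAreaRect(P[t][:,:2].astype(np.float32)*1000),z[t].mean())
f=s&(z>.0425)&(z<.048);print('flange',cv2.minAreaRect(P[f][:,:2].astype(np.float32)*1000))
q=P[t]; plan(*(q[:,:2].min(0)+q[:,:2].max(0))/2,.049)
cv2.imwrite('pics/w4.png',p[:,:,::-1])
E
```

```text
clock: 13.92
tcp_pos: [0.5857, -0.2501, 0.1999]
orientation: [-0.129, 1.568, 0.13]
contact_force: [-0.9, -0.1, -0.7]
grip_width: 0.06
t 13.93 tcp [ 0.5857 -0.2501  0.1999] F [-0.9 -0.1 -0.7] w 60.0
axes x,y,z rows [[-0.001, 0.001, -1.0], [-0.165, 0.986, 0.001], [0.986, 0.165, -0.001]]
pin top 15822 ((579.1057739257812, -250.27630615234375), (31.50722885131836, 65.86766815185547), 13.273673057556152) 0.27671591737659446
flange ((584.1875, -256.0360412597656), (40.3091926574707, 53.19854736328125), 86.65774536132812)
t 13.97 tcp [ 0.5858 -0.2494  0.2   ] F [0.  0.1 0.5] w 59.9
axes x,y,z rows [[-0.0, 0.001, -1.0], [-0.166, 0.986, 0.001], [0.986, 0.166, -0.0]]
turn 0.000 shift [151.   -0.   -4.1]
```

View pics/w4.png

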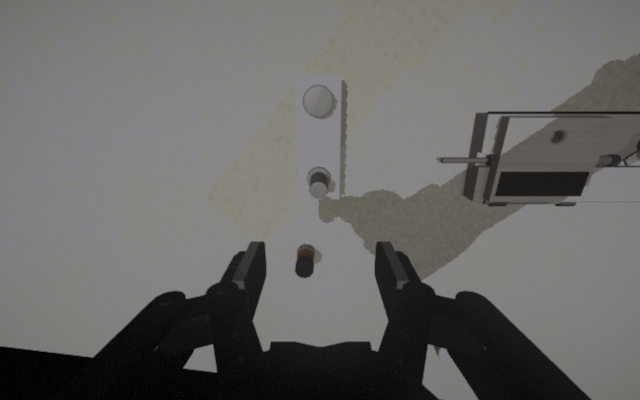

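Pin at (319,185) in the middle between the jaws, plug (319,101), vial (305,262) well behind. My height window caught the fingers; remeasure with an upper bound.

```bash
python3 - <<'E'
from h import *
p,d=viewer.grab_frame('wrist'); P=cloud('wrist',d); x,y,z=P[...,0],P[...,1],P[...,2]
t=(abs(x-.586)<.03)&(abs(y+.25)<.03)&(z>.079)&(z<.092);q=P[t];print('pin top',len(q),cv2.minAreaRect(q[:,:2].astype(np.float32)*1000),q[:,2].mean())
print('vial',P[275,305],'plug',P[101,319])
c=cv2.minAreaRect(q[:,:2].astype(np.float32))[0]; plan(c[0],c[1],.049)
E
```

```text
pin top 277 ((586.2042236328125, -252.7661895751953), (16.987834930419922, 16.354602813720703), 9.173545837402344) 0.08530152207472931
vial [ 0.70816966 -0.24831222  0.04768488] plug [ 0.50806189 -0.26420663  0.05718871]
t 14.03 tcp [ 0.5859 -0.2492  0.2001] F [-0.4  0.2  0.2] w 59.9
axes x,y,z rows [[-0.0, 0.001, -1.0], [-0.166, 0.986, 0.001], [0.986, 0.166, -0.0]]
turn 0.000 shift [151.1  -3.8  -0.3]
```

```bash
python3 -m pendant '[60,40,-2.5,0,0,60,40,0,0,0,60,40,0,0,0,60,20,0,0,0,60,10,0,0,0,60,0,0,0,0,10,0,0,0,0,10,0,0,0,0,10,0,0,0,0,10,0,0,0,0,10,0,0,0,0,10,0,0,0,0]' 60
python3 -c "
from h import *
obs()"
```

```text
clock: 15.52
tcp_pos: [0.5868, -0.2533, 0.0514]
orientation: [-0.13, 1.566, 0.13]
contact_force: [-1.3, 0.4, 6.4]
grip_width: 0.0166
t 15.53 tcp [ 0.5868 -0.2533  0.0514] F [-1.3  0.4  6.4] w 16.6
axes x,y,z rows [[0.001, 0.0, -1.0], [-0.164, 0.986, -0.0], [0.986, 0.164, 0.001]]
```

```bash
python3 -m pendant '[10,-15,0,0,0,10,-25,0,0,0,10,-30,0,0,0,10,-20,0,0,0,10,0,0,0,0,10,0,0,0,0]'
python3 -c "
from h import *
plan(.502,-.016,.12,99.55)"
```

```text
clock: 16.27
tcp_pos: [0.5857, -0.2527, 0.1394]
orientation: [-0.129, 1.568, 0.131]
contact_force: [-0.2, 0.1, -0.6]
grip_width: 0.0167
t 16.27 tcp [ 0.5857 -0.2527  0.1394] F [-0.2  0.1 -0.6] w 16.7
axes x,y,z rows [[-0.001, 0.001, -1.0], [-0.165, 0.986, 0.001], [0.986, 0.165, -0.001]]
turn -0.001 shift [ 19.7 247.3 -43.2]
```

```bash
python3 -m pendant '[10,0,31,-5.4,0,10,0,31,-5.4,0,10,0,31,-5.4,0,10,0,31,-5.4,0,10,0,31,-5.4,0,10,0,31,-5.4,0,10,0,31,-5.4,0,10,0,30,-5.4,0,10,10,0,0,0,10,10,0,0,0,10,0,0,0,0,10,0,0,0,0,10,0,0,0,0]'
python3 - <<'E'
from h import *
plan(.502,-.016,.12); p,d=viewer.grab_frame('wrist'); P=cloud('wrist',d); x,y,z=P[...,0],P[...,1],P[...,2]
T=r.get_obs()['tcp_pos']
for a,b,n in[(-.045,-.016,'shank'),(-.012,-.0065,'flange')]:
    t=(abs(x-T[0])<.025)&(abs(y-T[1])<.025)&(z>T[2]+a)&(z<T[2]+b); q=P[t]
    if len(q)>5: print(n,len(q),q.mean(0),q.min(0),q.max(0))
q=p[80:330,200:440];cv2.imwrite('pics/w5.png',cv2.resize(q[:,:,::-1],None,fx=2.4,fy=2.4))
E
```

```text
clock: 17.9
tcp_pos: [0.5033, -0.0172, 0.1205]
orientation: [-0.129, 1.567, 0.129]
contact_force: [0.5, 1.0, -0.4]
grip_width: 0.0166
t 17.9 tcp [ 0.5033 -0.0172  0.1205] F [ 0.5  1.  -0.4] w 16.6
axes x,y,z rows [[0.0, -0.0, -1.0], [-0.164, 0.987, -0.0], [0.987, 0.164, 0.0]]
turn 0.000 shift [ 0.5  1.4 -1.1]
shank 68 [ 0.49923184 -0.01862751  0.08811486] [ 0.49784905 -0.02273785  0.08370309] [ 0.5022202  -0.01405647  0.09355377]
flange 106 [ 0.49343304 -0.02000066  0.11268431] [ 0.49010073 -0.03039782  0.10997227] [ 0.50304455 -0.00672994  0.11402707]
```

View pics/w5.png

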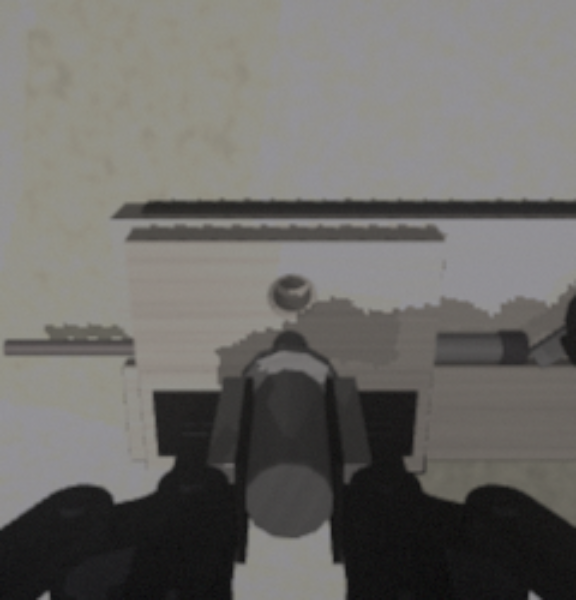

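The tip is in line with the hole: hole rim centre at full pixel (320.8,202), tip just below it in the picture. Measure the hole with the same camera.

```bash
python3 - <<'E'
from h import *
C=viewer.calibration('wrist');K=C['mtx'];T=np.linalg.inv(C['world_to_cam'])
for u,v in[(320.8,202.1)]:
    q=T[:3,:3]@np.array([(u-K[0,2])/K[0,0],-(v-K[1,2])/K[1,1],-1]);s=(.046-T[2,3])/q[2];h=T[:3,3]+s*q;print('hole',h)
print('pin vs tcp: shank .5028 -.0184, tcp .5033 -.0172')
o,M=obs(); print('shift to do',M.T@(np.array([h[0]-.5029,h[1]+.0185,0]))*1e3)
E
```

```text
hole [ 0.50165061 -0.01797575  0.046     ]
pin vs tcp: shank .5028 -.0184, tcp .5033 -.0172
t 17.95 tcp [ 0.5033 -0.017   0.1205] F [ 0.4 -0.  -0.5] w 16.4
axes x,y,z rows [[0.001, 0.0, -1.0], [-0.164, 0.987, -0.0], [0.987, 0.164, 0.001]]
shift to do [-6.73832442e-04  7.21771875e-01 -1.14667349e+00]
```

```bash
python3 -m pendant '[10,0,0.7,-1.1,0,10,10,0,0,0,10,10,0,0,0,10,6,0,0,0,10,4,0,0,0,10,4,0,0,0,10,4,0,0,0,10,0,0,0,0]' 60
```

```text
clock: 18.95
tcp_pos: [0.5017, -0.0161, 0.0821]
orientation: [-0.13, 1.567, 0.13]
contact_force: [0.1, 0.5, -0.2]
grip_width: 0.0162
```

Tip at about z 0.039, i.e. inside the cover, without contact force. Continue.

```bash
python3 -m pendant '[10,4,0,0,0,10,4,0,0,0,10,4,0,0,0,10,4,0,0,0,10,3,0,0,0,10,0,0,0,0]'; python3 -m pendant '[10,2,0,0,0,10,2,0,0,0,10,2,0,0,0,10,0,0,0,0]'
```

```text
clock: 19.7
tcp_pos: [0.5016, -0.0162, 0.063]
orientation: [-0.13, 1.567, 0.13]
contact_force: [-0.5, -0.0, -0.8]
grip_width: 0.0166
clock: 20.2
tcp_pos: [0.5019, -0.0162, 0.0574]
orientation: [-0.13, 1.567, 0.13]
contact_force: [-1.0, -0.9, 3.7]
grip_width: 0.0169
```

```bash
python3 -m pendant '[10,2,0,0,0,10,2,0,0,0,10,1.5,0,0,0,10,0,0,0,0]'; python3 -m pendant '[10,1,0,0,0,10,1,0,0,0,10,0,0,0,0]'
```

```text
clock: 20.7
tcp_pos: [0.5009, -0.0164, 0.0518]
orientation: [-0.129, 1.569, 0.13]
contact_force: [-4.3, 0.7, 8.3]
grip_width: 0.0163
clock: 21.08
tcp_pos: [0.501, -0.0165, 0.0511]
orientation: [-0.128, 1.568, 0.13]
contact_force: [-9.9, 0.7, 26.1]
grip_width: 0.0163
```

```bash
python3 -m pendant '[10,0,0,0.8,0,10,0,0,0,0,10,0,0,0,0,10,0,0,0,0]'
python3 - <<'E'
from h import *
obs()
a=np.radians(9.55);X=np.array([np.cos(a),np.sin(a)]);Y=np.array([-X[1],X[0]]);B=np.array([.5298,-.0115])
for cam in('wrist','scene'):
    p,d=(save(cam,'s6.png',(130,230,220,400),4) if cam=='scene' else viewer.grab_frame(cam)); P=cloud(cam,d);z=P[...,2]
    bx=(P[...,:2]-B)@X*1e3;by=(P[...,:2]-B)@Y*1e3
    c=(bx>-46)&(bx<38)&(abs(by)<48)&(abs(by)>20)&(z>.034)&(z<.05); f=np.linalg.lstsq(np.c_[bx[c],by[c],np.ones(c.sum())],z[c]*1e3,rcond=None)[0];print(cam,c.sum(),'tilt',f)
    k=(abs(bx+18)<30)&(abs(by-112)<30)&(z>.066)&(z<.08)
    if k.sum()>20: print('knob',cv2.minAreaRect(P[k][:,:2].astype(np.float32)*1000))
E
```

```text
clock: 21.58
tcp_pos: [0.5011, -0.0164, 0.0511]
orientation: [-0.128, 1.57, 0.13]
contact_force: [-11.4, -0.4, 29.0]
grip_width: 0.0168
t 21.57 tcp [ 0.5011 -0.0164  0.0511] F [-11.4  -0.4  29. ] w 16.8
axes x,y,z rows [[-0.003, 0.001, -1.0], [-0.164, 0.987, 0.002], [0.987, 0.164, -0.003]]
wrist 5230 tilt [3.48027094e-03 5.57535350e-04 4.11186704e+01]
knob ((493.0957946777344, 93.67814636230469), (14.192292213439941, 39.858642578125), 40.52349090576172)
scene 390 tilt [1.49193516e-02 1.22994600e-03 4.17389672e+01]
knob ((494.7182312011719, 98.861572265625), (13.181642532348633, 42.963260650634766), 37.66790008544922)
```

View pics/s6.png

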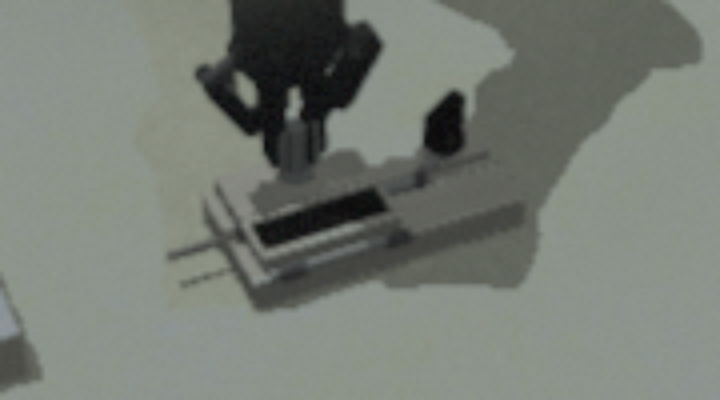

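The picture shows the cover flat, the pin's flange on it and the fingers on the grip. Wrist depth gives a cover tilt of 0.003 rad, so I'm handing in.

```bash
python3 -c "
from h import *
print(r.hand_in()); obs()"
```

```text
the job is handed in; nothing more can be done
None
the job is handed in; nothing more can be done
```

I turned the knob clockwise, swung the cover down, put the pin through both holes, and handed in at about 21.6 s while still gripping and pressing. The hand-in gives no verdict, so these are my last checks:

- **Knob:** the bar had turned about 0.99 rad when I measured it from the wrist camera after the turn. At the end the wrist camera put it at about 1.03. The scene camera gave about 1.08, beyond the 1.0 stop, which I put down to its coarse resolution.
- **Cover:** the wrist depth fit gives a tilt of 0.003 rad. The coarser scene camera gives 0.015 rad. Both are under the 0.03 limit.
- **Pin:** its flange is on the cover. From the tool's height the tip should be about 8 mm above the bench; I did not measure that directly. The tool was within about 1 mm of upright over the hole's measured position.
- **Push:** 29 N upward on the tool. There was also about 11 N sideways, toward the robot. A 0.8 mm shift to relieve it changed nothing, so I left it.
- **Bystanders:** I never touched the plug, vial, jar or rack on purpose. I did not re-measure them at the end.

One reading disagreed on the way: the network put the cover hole 16 mm off from the depth and geometry estimate. I used the estimate, and the pin went in with no force until the flange touched.

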